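Pack the wash box in layers

ROBOT

A 6-joint arm with a two-finger parallel gripper is mounted at the origin on the work surface. World frame = base frame: x ahead of the robot, y to its left, z up, the work surface at z = 0. Lengths are in m, angles in rad, forces in N, time in s.
With the tool pointing down it reaches from about 0.275 to 0.725 m from the base axis. Payload 15.9 kg.
Tool frame: the origin (TCP) lies on the centre line of the jaws, within the pads' length; the fingertips stand 11 mm ahead of it and the grasp point (between the pads) lies 8 mm behind it (tip_reach is the z of the fingertips in the tool frame, in m); z points along the fingers, y is the line along which they close (so a half turn about z gives the same grasp; the last joint's range is limited). The gripper opens to 85 mm and grips with 20 to 120 N. Pads are 22 mm wide; open, the fingers measure 114 mm over their backs; the gripper's body (76 mm by 85 mm) begins 54 mm behind the grasp point. The pads swing forward as they close: fully open they stand 13 mm farther back than shut.
Start: joints at [0, 0.213, -0.034, 1.323, 0, 1.571], TCP at [0.5, -0, 0.242] pointing down, gripper open.
Joint ranges: [-2.98, 2.98], [-0.74, 1.72], [-1.14, 1.35], [-2.1, 2.04], [-1.57, 1.44], [-3.14, 3.14]. Speed limits (rad/s): [1.89, 1.89, 2.39, 2.57, 3.14, 3.14].

INTERFACE

Orientations are given as a 3x3 rotation matrix whose columns are the frame's x, y, z axes.
In Python, from plant import observe, get_image, job_done, tip_reach gives the robot as it stands. The module is installed in compiled form; this text tells all that it offers.
- The arm moves only by the tool apply_moves, never from a script. Its argument "rows" is a list of rows, each a list of 7 numbers: the closure, from -1 (fully open) to 1 (shut), then the shift along the tool's x, y, z in m, then the turn, a rotation vector about the tool's x, y, z in degrees. In form: [[gripper, dx, dy, dz, rx, ry, rz], ...]. A call has 1 to 20 rows; each row is the pose to reach, as a shift and turn from the pose commanded when the call began, along the tool's axes at that moment; what a row does not reach only later rows make up. A row lasts 1/12 s, in which the tool goes at most 41.7 mm and 7.16 degrees, less where a joint would pass 70% of its speed; a pose out of reach is approached as far as the arm can. A call with a gripper value outside its range is refused whole. The fingers move at their own pace and stop on an object; the grip force is fixed at half the most. Time passes only in rows, so rows that repeat a pose let the fingers close. It gives the time, the measured TCP pose, the force, the opening and the grip force at its end, in the units of the state.
- observe(): the state, without advancing time (a new reading comes with each control period).
- get_image(name): name is "scene" or "side" or "wrist"; returns a dict with "image" (420x560x3 uint8, red, green, blue), "range_z" (420x560 float32, m along the optical axis (not along the pixel's ray), 0 where there is no reading), "vertical_fov" (degrees; the focal length in pixels is half the picture's height over the tangent of half this angle, whatever the lens; pixels are square), "cx", "cy" (the principal point, pixels), "eye" and "orientation" of the camera in the world. Camera axes: x right, y down, z forward; pixel columns grow to the right and rows downward; lengths in m; the calibration is good to about 2 mm. A picture is of the moment at which its call begins.
- job_done(): hands the job in; it is judged then, once.
The state is a dict: "time": time; "q": joint angles; "joint_vel": joint speeds; "effort": joint torques, N m; "ee_pos": TCP position; "tool_rot": TCP orientation; "wrist_force": force on the tool from outside, world axes, zero at the start; "wrist_torque": the same for the moment, N m; "grip_width": finger opening in m; "gripper_force": force on a finger pad.
Only numpy, scipy, OpenCV 4.12 (cv2) and the standard library are available. Lean on these libraries where they do the work, as an engineer would, in place of code of your own. Each camera call takes 0.05 s, during which the arm holds its last target. There are 200 camera calls.

TASK

Pack the grey wash box in layers: first set the oblong ceramic soap dish upright on the bottom, between the two ledges, letting go of it only when it is down, since it would chip if dropped. Then lay the divider plate, tab up and lengthwise, flat on the two ledges over the dish, and last stand the low, wide round tub upright on the divider beside the tab.

Things in the scene. Friction and masses are not known exactly. Their poses are not given: they have to be found in the camera images.
- box: Open grey plastic box, fixed, outside 160 (x) by 210 (y) by 66 (z) mm, walls and floor 5 mm. Origin: centre of its underside, z up, y lengthwise. At each y end a full-width ledge, 27 mm deep, its top 42 mm above the origin. Floor between the ledges 150 (x) by 146 (y) mm; above them the inside is 150 by 200 mm. It stands in the middle or to the left, turned up to 17 degrees.
- soap_dish: Oblong, open white ceramic soap dish, 58 (x) by 96 (y) by 30 (z) mm, walls 7 mm, 150 to 310 g, loose, standing upright. Origin at the centre of its underside, y along its length. Not the round white dish.
- divider: Loose white plastic plate 120 (x) by 180 (y) by 5 (z) mm, lying flat, with a solid upright tab in its middle to grip: 70 mm long along x, 14 mm thick along y, top 40 mm above the plate underside. Origin: centre of the underside, y lengthwise. 20 mm shorter and 30 mm narrower than the inside of the box above the ledges. 110 to 200 g.
- tub: Low, wide round closed tub, white with an aluminium lid, straight-sided, 52 mm diameter, 44 mm tall, loose, upright, 85 to 170 g. Origin at the centre of its underside, z up. Not the narrower, taller tub (36 mm diameter, 64 mm tall) of the same make.
Not all that is in view belongs to the job. Leave any green or turquoise look-alike of the soap_dish alone.

How it is judged:
By the outcome, as a careful person would: the job done as asked, in the order asked, and still so for the second after the job is handed in, with the robot touching nothing.
It also fails if it takes over 69 s, if anything falls off the work surface, if the arm or the gripper's body presses on something with over 40 N, if the wrist force passes 120 N, or if a joint passes its speed limit or range.

## Working session

There is one attempt and no reset: what is moved stays moved. The work goes in short steps, Python scripts to look and compute and a tool call to move; the robot and the scene stay as the last step left them, time stands still between calls to the robot, and variables do not carry over. Pictures are saved under pics/ and viewed, at most 10 in all, crops included, and the job is handed in when it is done.

Besides the shell and the picture viewer there is one more tool, called by a JSON object that holds its "op" and its "data". apply_moves: Moves the arm, as the interface text tells. Its arguments: {"type":"object","properties":{"rows":{"type":"array"}},"required":["rows"]}

```bash
mkdir -p pics; cat > h.py <<'E'
import numpy as np, cv2
from plant import observe, get_image, job_done, tip_reach
def cloud(d):
    z=d["range_z"]; h,w=z.shape; f=h/2/np.tan(np.radians(d["vertical_fov"])/2)
    v,u=np.mgrid[:h,:w]
    p=np.stack([(u-d["cx"])/f*z,(v-d["cy"])/f*z,z],-1)
    P=p@np.array(d["orientation"]).T+np.array(d["eye"])
    P[z==0]=np.nan
    return P
def save(d,n): cv2.imwrite("pics/"+n,cv2.cvtColor(d["image"],cv2.COLOR_RGB2BGR))
E
python3 - <<'E'
from h import *
import pickle
D={n:get_image(n) for n in("scene","side","wrist")}
pickle.dump(D,open("d.pkl","wb"))
for n in D: print(n,np.round(D[n]["eye"],3),np.round(D[n]["orientation"],2).tolist(),D[n]["vertical_fov"],D[n]["cx"],D[n]["cy"])
a=np.hstack([D["scene"]["image"],D["side"]["image"]])
cv2.imwrite("pics/s.png",D["scene"]["image"][:,:,::-1]);cv2.imwrite("pics/side.png",D["side"]["image"][:,:,::-1])
o=observe();print({k:np.round(v,3).tolist() for k,v in o.items()},tip_reach)
E
```

```text
scene [0.947 0.117 1.029] [[-0.33, 0.83, -0.46], [0.94, 0.29, -0.15], [0.01, -0.48, -0.88]] 51.31708153891985 279.8258148220822 204.38259540789176
side [ 0.178 -0.888  1.043] [[0.95, -0.24, 0.19], [-0.3, -0.72, 0.63], [-0.01, -0.66, -0.75]] 44.166307590705834 282.31056819682544 215.69384127913005
wrist [0.501 0.073 0.374] [[1.0, 0.0, -0.0], [0.0, -0.96, -0.29], [-0.0, 0.29, -0.96]] 58.39011898100108 279.5053855805119 210.19590275335042
{'time': 0.15, 'q': [-0.0, 0.213, -0.035, 1.324, -0.0, 1.571], 'joint_vel': [0.0, -0.001, -0.0, -0.003, 0.001, -0.001], 'effort': [0.001, -68.641, 48.725, 0.013, 0.0, -0.0], 'ee_pos': [0.5, -0.0, 0.242], 'tool_rot': [[-0.0, 1.0, -0.001], [1.0, 0.0, -0.0], [-0.0, -0.001, -1.0]], 'wrist_force': [0.211, -0.022, 0.071], 'wrist_torque': [-0.031, 0.041, -0.047], 'gripper_force': 0.0, 'grip_width': 0.085} 0.011
```

View pics/s.png

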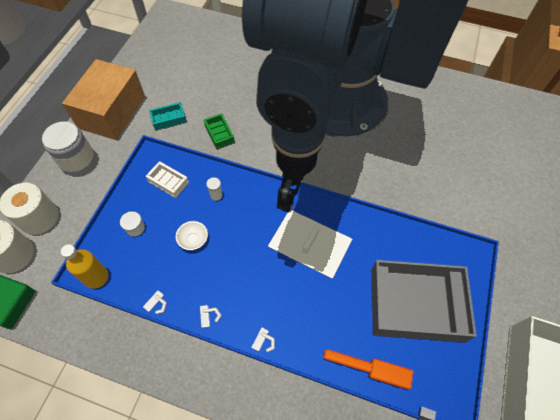

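View pics/side.png

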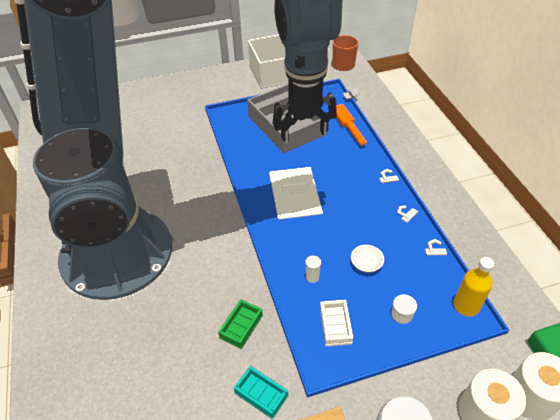

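Scene view: soap dish at about (167,179), low tub at (132,223), divider at (310,243), box at (422,300). The distractors are the narrow tub (215,189), the round dish (192,236), and the green and turquoise look-alikes (219,131) and (168,116). Next I measure from the range data.

```bash
python3 - <<'E'
from h import *
import pickle
D=pickle.load(open("d.pkl","rb"))
def rect(P,m,lo,hi):
    k=m&(P[...,2]>lo)&(P[...,2]<hi)
    return k,P[k]
def rep(n,q):
    r=cv2.minAreaRect((q[:,:2]*1000).astype(np.float32))
    print(n,len(q),"c",np.round(r[0],1),"size",np.round(r[1],1),"ang",round(r[2],1),"zmed",np.round(np.median(q[:,2]),4))
R={"scene":{"dish":(143,160,193,198),"tub":(115,205,150,240),"div":(262,205,360,280),"box":(362,252,480,345)},
   "side":{"dish":(312,292,360,350),"tub":(385,288,422,328),"div":(262,160,330,222),"box":(240,80,330,150)}}
for cam in R:
    d=D[cam];P=cloud(d);im=d["image"].astype(int)
    hsv=cv2.cvtColor(d["image"],cv2.COLOR_RGB2HSV)
    print(cam, "table z",np.nanmedian(P[200:260,100:120,2]) )
    for n,(x0,y0,x1,y1) in R[cam].items():
        m=np.zeros(P.shape[:2],bool);m[y0:y1,x0:x1]=True
        m&=hsv[...,1]<90
        lims={"dish":(.024,.036),"tub":(.038,.05),"div":(-.003,.012),"box":(.06,.072)}[n]
        k,q=rect(P,m,*lims)
        k=k.astype(np.uint8); nn,l,s,c=cv2.connectedComponentsWithStats(k)
        if nn>1 :
            i=1+s[1:,4].argmax(); q=P[l==i]
            rep(n,q)
        if n=="div":
            k,q=rect(P,m,.033,.046); rep("tab",q)
        if n=="box":
            k,q=rect(P,m,.035,.047)
            rep("ledge",q)
            k,q=rect(P,m,-.0,.012)
            if len(q): rep("floor",q)
E
```

```text
scene table z 0.004431969741407582
dish 310 c [ 451.1 -367.6] size [100.7  59.4] ang 76.6 zmed 0.0325
tub 278 c [ 605. -387.] size [50.6 50.8] ang 16.3 zmed 0.0476
div 2616 c [492.2  51.6] size [181.4 126. ] ang 81.1 zmed 0.0093
tab 129 c [495.2  51.6] size [14.3 69.8] ang 81.0 zmed 0.0432
box 971 c [563.2 337.4] size [161.7 212.3] ang 14.5 zmed 0.0689
ledge 1178 c [565.4 336.3] size [157.9 209.5] ang 14.5 zmed 0.0451
floor 2908 c [559. 358.] size [157.2 227.5] ang 14.8 zmed 0.0095
side table z 0.21595035187547007
dish 402 c [ 451.1 -368.2] size [98.4 58.8] ang 76.6 zmed 0.0332
tub 294 c [ 603.7 -388.6] size [50.7 50.7] ang 65.3 zmed 0.0481
div 1511 c [495.6  55. ] size [190.  122.4] ang 81.0 zmed 0.0096
tab 127 c [494.7  50.8] size [19.5 68.9] ang 78.0 zmed 0.042
box 261 c [502.5 364.8] size [244.4 118.2] ang 67.2 zmed 0.0672
ledge 383 c [561.4 335.8] size [159.1 216.4] ang 15.8 zmed 0.0426
floor 612 c [571.5 403.4] size [367.3 304.7] ang 70.9 zmed 0.0057
```

```bash
cat >> h.py <<'E'
from scipy.spatial.transform import Rotation as Ro
def goal(x,y,z,phi):
    "row (without gripper) in mm/deg for tool-down pose with tool y at world angle phi (deg), half-turn chosen nearest"
    o=observe(); R=np.array(o["tool_rot"]); p=np.array(o["ee_pos"])
    best=None
    for a in (phi,phi+180):
        c,s=np.cos(np.radians(a)),np.sin(np.radians(a))
        T=np.array([[-s,c,0],[c,s,0],[0,0,-1.]])
        rv=Ro.from_matrix(R.T@T).as_rotvec(degrees=True)
        if best is None or np.linalg.norm(rv)<np.linalg.norm(best): best=rv
    print("shift",np.round(R.T@(np.array([x,y,z])-p),4),"turn",np.round(best,1))
E
python3 - <<'E'
from h import *
import pickle
D=pickle.load(open("d.pkl","rb"));P=cloud(D["scene"])
for n,(x0,y0,x1,y1) in {"bottle":(62,245,106,288),"narrow":(206,176,224,202),"bowl":(175,220,210,252)}.items():
    q=P[y0:y1,x0:x1].reshape(-1,3); q=q[q[:,2]>.02]; print(n,np.round([np.nanpercentile(q,2,0),np.nanpercentile(q,98,0)],3))
goal(.451,-.368,.12,-13.4)
E
```

```text
bottle [[ 0.73  -0.426  0.024]
 [ 0.783 -0.383  0.175]]
narrow [[ 0.431 -0.244  0.023]
 [ 0.463 -0.212  0.072]]
bowl [[ 0.546 -0.27   0.02 ]
 [ 0.621 -0.196  0.033]]
shift [-0.368  -0.0487  0.122 ] turn [-0.   0.  13.4]
```

{"op": "apply_moves", "data": {"rows": [[-1, -0.368, -0.049, 0.05, 0, 0, 13.4], [-1, -0.368, -0.049, 0.05, 0, 0, 13.4], [-1, -0.368, -0.049, 0.05, 0, 0, 13.4], [-1, -0.368, -0.049, 0.05, 0, 0, 13.4], [-1, -0.368, -0.049, 0.05, 0, 0, 13.4], [-1, -0.368, -0.049, 0.05, 0, 0, 13.4], [-1, -0.368, -0.049, 0.05, 0, 0, 13.4], [-1, -0.368, -0.049, 0.05, 0, 0, 13.4], [-1, -0.368, -0.049, 0.05, 0, 0, 13.4], [-1, -0.368, -0.049, 0.05, 0, 0, 13.4], [-1, -0.368, -0.049, 0.05, 0, 0, 13.4], [-1, -0.368, -0.049, 0.122, 0, 0, 13.4], [-1, -0.368, -0.049, 0.122, 0, 0, 13.4], [-1, -0.368, -0.049, 0.122, 0, 0, 13.4]]}}

```text
time: 1.32
ee_pos: [0.4488, -0.365, 0.1152]
tool_rot: [[0.231, 0.973, -0.006], [0.973, -0.231, 0.005], [0.004, -0.007, -1.0]]
wrist_force: [-0.8, 1.8, -1.7]
grip_width: 0.0854
gripper_force: 0.0
```

```bash
python3 - <<'E'
from h import *
goal(.451,-.368,.12,-13.4)
goal(.451,-.368,.02,-13.4)
d=get_image("wrist");save(d,"w1.png");P=cloud(d)
k=(P[...,2]>.024)&(P[...,2]<.038)&(abs(P[...,0]-.451)<.08)&(abs(P[...,1]+.368)<.08)&(cv2.cvtColor(d["image"],cv2.COLOR_RGB2HSV)[...,1]<90)
q=P[k];print(cv2.minAreaRect((q[:,:2]*1000).astype(np.float32)),np.median(q[:,2]))
E
```

```text
shift [-0.0024  0.0028 -0.0049] turn [-0.4 -0.2  0.1]
shift [-0.0028  0.0035  0.0951] turn [-0.4 -0.2  0.1]
((450.8306884765625, -368.40185546875), (95.95133209228516, 58.356109619140625), 77.0369644165039) 0.03410960930177398
```

View pics/w1.png

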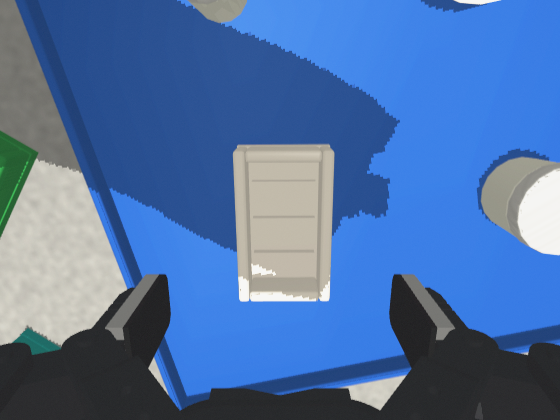

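The wrist view shows the dish centred at about (285,222) between the fingers, 96 x 58 mm and at the expected place. I descend and grip.

{"op": "apply_moves", "data": {"rows": [[-1, 0, 0, 0.035, 0, 0, 0], [-1, 0, 0, 0.07, 0, 0, 0], [-1, 0, 0, 0.09, 0, 0, 0], [-1, 0, 0, 0.1, 0, 0, 0], [-1, 0, 0, 0.1, 0, 0, 0], [-1, 0, 0, 0.1, 0, 0, 0]]}}

```text
time: 1.87
ee_pos: [0.452, -0.3684, 0.0222]
tool_rot: [[0.231, 0.973, 0.001], [0.973, -0.231, -0.001], [-0.001, 0.002, -1.0]]
wrist_force: [0.2, 0.1, 2.0]
grip_width: 0.0851
gripper_force: 0.0
```

{"op": "apply_moves", "data": {"rows": [[0.2, 0, 0, 0, 0, 0, 0], [0.6, 0, 0, 0, 0, 0, 0], [1, 0, 0, 0, 0, 0, 0], [1, 0, 0, 0, 0, 0, 0], [1, 0, 0, 0, 0, 0, 0], [1, 0, 0, 0, 0, 0, 0], [1, 0, 0, 0, 0, 0, 0], [1, 0, 0, 0, 0, 0, 0]]}}

```text
time: 2.53
ee_pos: [0.4519, -0.3686, 0.0222]
tool_rot: [[0.232, 0.973, 0.002], [0.973, -0.232, -0.002], [-0.001, 0.002, -1.0]]
wrist_force: [-0.9, 2.0, 13.3]
grip_width: 0.0568
gripper_force: 62.7
```

{"op": "apply_moves", "data": {"rows": [[1, 0, 0, -0.01, 0, 0, 0], [1, 0, 0, -0.03, 0, 0, 0], [1, 0, 0, -0.06, 0, 0, 0], [1, 0, 0, -0.09, 0, 0, 0], [1, 0, 0, -0.12, 0, 0, 0], [1, 0, 0, -0.14, 0, 0, 0], [1, 0, 0, -0.14, 0, 0, 0], [1, 0, 0, -0.14, 0, 0, 0]]}}

```text
time: 3.2
ee_pos: [0.4515, -0.3685, 0.1621]
tool_rot: [[0.232, 0.973, 0.002], [0.973, -0.232, -0.002], [-0.001, 0.003, -1.0]]
wrist_force: [-0.3, -0.3, -2.9]
grip_width: 0.0565
gripper_force: 65.5
```

```bash
python3 - <<'E'
from h import *
o=observe();print(o["ee_pos"],o["wrist_force"],o["grip_width"])
goal(.563,.337,.16,14.5)
E
```

```text
[ 0.45154992 -0.36846549  0.16206355] [-0.27074321 -0.25045708 -2.94042819] 0.056477263010048365
shift [ 0.7121 -0.0551  0.001 ] turn [  0.1   0.1 -27.9]
```

{"op": "apply_moves", "data": {"rows": [[1, 0.015, -0.001, 0, 0, 0, 0], [1, 0.045, -0.003, 0, 0, 0, -2], [1, 0.08, -0.006, 0, 0, 0, -4], [1, 0.12, -0.009, 0, 0, 0, -6], [1, 0.16, -0.012, 0, 0, 0, -8], [1, 0.2, -0.015, 0, 0, 0, -10], [1, 0.24, -0.019, 0, 0, 0, -12], [1, 0.28, -0.022, 0, 0, 0, -14], [1, 0.32, -0.025, 0, 0, 0, -16], [1, 0.36, -0.028, 0, 0, 0, -18], [1, 0.4, -0.031, 0, 0, 0, -20], [1, 0.44, -0.034, 0, 0, 0, -22], [1, 0.48, -0.037, 0, 0, 0, -24], [1, 0.52, -0.04, 0, 0, 0, -26], [1, 0.56, -0.043, 0, 0, 0, -27], [1, 0.6, -0.046, 0, 0, 0, -28], [1, 0.64, -0.049, 0, 0, 0, -28], [1, 0.67, -0.052, 0, 0, 0, -28], [1, 0.695, -0.054, 0, 0, 0, -28], [1, 0.712, -0.055, 0, 0, 0, -28]]}}

```text
time: 4.87
ee_pos: [0.5611, 0.34, 0.1586]
tool_rot: [[-0.254, 0.967, -0.002], [0.967, 0.254, -0.001], [-0.0, -0.002, -1.0]]
wrist_force: [0.5, 1.0, -1.7]
grip_width: 0.0569
gripper_force: 65.4
```

{"op": "apply_moves", "data": {"rows": [[1, 0, 0, 0, 0, 0, 0], [1, 0, 0, 0, 0, 0, 0], [1, 0, 0, 0, 0, 0, 0]]}}

```text
time: 5.12
ee_pos: [0.5617, 0.3369, 0.1594]
tool_rot: [[-0.252, 0.968, -0.002], [0.968, 0.252, -0.001], [-0.001, -0.002, -1.0]]
wrist_force: [0.0, -0.7, -0.9]
grip_width: 0.0568
gripper_force: 65.3
```

```bash
python3 - <<'E'
from h import *
o=observe();print(o["ee_pos"],o["wrist_force"],o["grip_width"])
d=get_image("wrist");save(d,"w2.png");P=cloud(d)
k=(P[...,2]>.06)&(P[...,2]<.075)&(abs(P[...,0]-.563)<.15)&(abs(P[...,1]-.337)<.15)
q=P[k];print(len(q),cv2.minAreaRect((q[:,:2]*1000).astype(np.float32)),np.median(q[:,2]))
goal(.563,.337,.16,14.5)
E
```

```text
[0.56169408 0.336893   0.15938477] [ 0.00778531 -0.70429349 -0.906317  ] 0.05680559678954007
10714 ((564.1882934570312, 336.39111328125), (160.857177734375, 210.9064178466797), 14.81859302520752) 0.070227636115665
shift [ 0.0001  0.0011 -0.0002] turn [-0.1  0.   0.1]
```

View pics/w2.png

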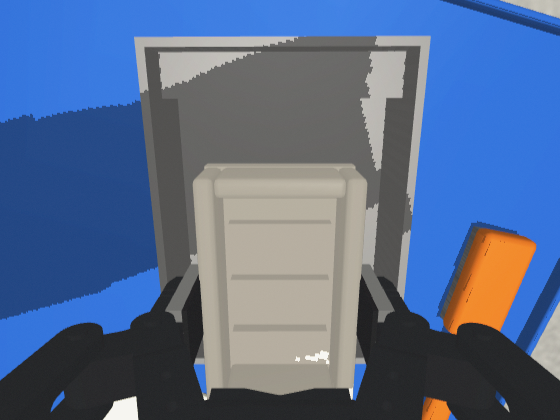

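The wrist view shows the dish (centre about (280,275)) level in the grip and aligned with the box rim (135–430 wide at row 40). I lower it.

{"op": "apply_moves", "data": {"rows": [[1, 0, 0.002, 0.02, 0, 0, 0], [1, 0, 0.002, 0.045, 0, 0, 0], [1, 0, 0.002, 0.07, 0, 0, 0], [1, 0, 0.002, 0.095, 0, 0, 0], [1, 0, 0.002, 0.112, 0, 0, 0], [1, 0, 0.002, 0.12, 0, 0, 0], [1, 0, 0.002, 0.125, 0, 0, 0], [1, 0, 0.002, 0.125, 0, 0, 0], [1, 0, 0.002, 0.125, 0, 0, 0], [1, 0, 0.002, 0.125, 0, 0, 0]]}}

```text
time: 6.0
ee_pos: [0.5651, 0.3382, 0.0367]
tool_rot: [[-0.252, 0.968, 0.002], [0.968, 0.252, 0.001], [0.001, 0.002, -1.0]]
wrist_force: [-0.1, -0.6, -1.2]
grip_width: 0.0567
gripper_force: 65.4
```

{"op": "apply_moves", "data": {"rows": [[1, 0, 0, 0.001, 0, 0, 0], [1, 0, 0, 0.002, 0, 0, 0], [1, 0, 0, 0.003, 0, 0, 0], [1, 0, 0, 0.004, 0, 0, 0], [1, 0, 0, 0.005, 0, 0, 0], [1, 0, 0, 0.005, 0, 0, 0], [1, 0, 0, 0.005, 0, 0, 0]]}}

```text
time: 6.58
ee_pos: [0.5644, 0.3379, 0.0302]
tool_rot: [[-0.252, 0.968, -0.0], [0.968, 0.252, -0.0], [-0.0, -0.0, -1.0]]
wrist_force: [-0.2, 0.4, -1.4]
grip_width: 0.0567
gripper_force: 65.4
```

{"op": "apply_moves", "data": {"rows": [[1, 0, 0, 0.001, 0, 0, 0], [1, 0, 0, 0.001, 0, 0, 0], [1, 0, 0, 0.002, 0, 0, 0], [1, 0, 0, 0.002, 0, 0, 0], [1, 0, 0, 0.002, 0, 0, 0]]}}

```text
time: 7.0
ee_pos: [0.5644, 0.3378, 0.0282]
tool_rot: [[-0.252, 0.968, -0.0], [0.968, 0.252, -0.0], [-0.0, -0.0, -1.0]]
wrist_force: [0.8, 0.0, -1.5]
grip_width: 0.0571
gripper_force: 65.4
```

{"op": "apply_moves", "data": {"rows": [[1, 0, 0, 0.0005, 0, 0, 0], [1, 0, 0, 0.001, 0, 0, 0], [1, 0, 0, 0.0015, 0, 0, 0], [1, 0, 0, 0.0015, 0, 0, 0], [1, 0, 0, 0.0015, 0, 0, 0]]}}

```text
time: 7.42
ee_pos: [0.5645, 0.3379, 0.0273]
tool_rot: [[-0.252, 0.968, 0.0], [0.968, 0.252, 0.0], [0.0, 0.0, -1.0]]
wrist_force: [-3.1, -1.3, 5.7]
grip_width: 0.0566
gripper_force: 66.1
```

Contact came at z = 0.0273, where it was expected. I release gradually and rise.

{"op": "apply_moves", "data": {"rows": [[0.4, 0, 0, 0, 0, 0, 0], [0, 0, 0, 0, 0, 0, 0], [-0.5, 0, 0, 0, 0, 0, 0], [-1, 0, 0, 0, 0, 0, 0], [-1, 0, 0, 0, 0, 0, 0], [-1, 0, 0, 0, 0, 0, 0], [-1, 0, 0, -0.02, 0, 0, 0], [-1, 0, 0, -0.05, 0, 0, 0], [-1, 0, 0, -0.09, 0, 0, 0], [-1, 0, 0, -0.13, 0, 0, 0], [-1, 0, 0, -0.16, 0, 0, 0], [-1, 0, 0, -0.17, 0, 0, 0], [-1, 0, 0, -0.17, 0, 0, 0], [-1, 0, 0, -0.17, 0, 0, 0]]}}

```text
time: 8.58
ee_pos: [0.5646, 0.3379, 0.1964]
tool_rot: [[-0.252, 0.968, 0.0], [0.968, 0.252, 0.0], [0.0, 0.0, -1.0]]
wrist_force: [-0.6, -0.0, 0.3]
grip_width: 0.0853
gripper_force: 0.0
```

```bash
python3 - <<'E'
from h import *
o=observe();print(o["ee_pos"],o["wrist_force"],o["grip_width"])
d=get_image("wrist");save(d,"w3.png");P=cloud(d)
k=(P[...,2]>.032)&(P[...,2]<.042)&(abs(P[...,0]-.564)<.045)&(abs(P[...,1]-.337)<.06)
q=P[k];print(len(q),cv2.minAreaRect((q[:,:2]*1000).astype(np.float32)),np.median(q[:,2]))
P=cloud(get_image("scene"))
k=(P[...,2]>.032)&(P[...,2]<.046)&(abs(P[...,0]-.495)<.05)&(abs(P[...,1]-.051)<.05)
q=P[k];print(len(q),cv2.minAreaRect((q[:,:2]*1000).astype(np.float32)),np.median(q[:,2]))
goal(.495,.051,.16,81)
E
```

```text
[0.5645638  0.3379097  0.19637271] [-0.64037015 -0.04591207  0.25030054] 0.08533137853854401
3234 ((565.3815307617188, 337.81231689453125), (58.015869140625, 95.27973175048828), 14.5184907913208) 0.03922485672345244
145 ((495.0155334472656, 51.701438903808594), (14.202662467956543, 69.75552368164062), 80.94385528564453) 0.043347056480823154
shift [-0.2599 -0.1388  0.0355] turn [ -0.1  -0.  -66.4]
```

View pics/w3.png

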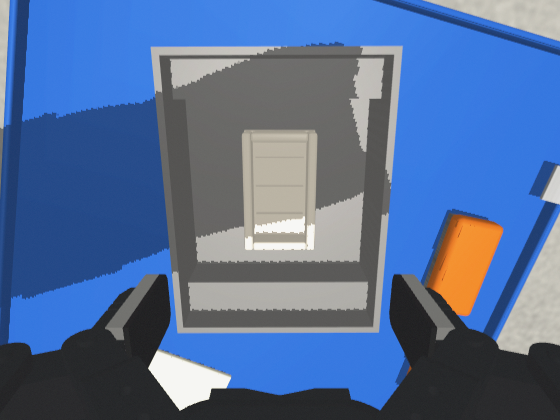

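The dish stands upright in the box, between the ledges (pixels about (280,190)). Next is the divider tab.

{"op": "apply_moves", "data": {"rows": [[-1, -0.26, -0.139, 0.035, 0, 0, -66.4], [-1, -0.26, -0.139, 0.035, 0, 0, -66.4], [-1, -0.26, -0.139, 0.035, 0, 0, -66.4], [-1, -0.26, -0.139, 0.035, 0, 0, -66.4], [-1, -0.26, -0.139, 0.035, 0, 0, -66.4], [-1, -0.26, -0.139, 0.035, 0, 0, -66.4], [-1, -0.26, -0.139, 0.035, 0, 0, -66.4], [-1, -0.26, -0.139, 0.035, 0, 0, -66.4], [-1, -0.26, -0.139, 0.035, 0, 0, -66.4], [-1, -0.26, -0.139, 0.035, 0, 0, -66.4], [-1, -0.26, -0.139, 0.075, 0, 0, -66.4], [-1, -0.26, -0.139, 0.09, 0, 0, -66.4], [-1, -0.26, -0.139, 0.09, 0, 0, -66.4], [-1, -0.26, -0.139, 0.09, 0, 0, -66.4]]}}

```text
time: 9.85
ee_pos: [0.4942, 0.0511, 0.1058]
tool_rot: [[-0.988, 0.156, -0.003], [0.156, 0.988, -0.0], [0.003, -0.001, -1.0]]
wrist_force: [-0.3, 1.1, 0.2]
grip_width: 0.0854
gripper_force: 0.0
```

```bash
python3 - <<'E'
from h import *
o=observe();print(o["ee_pos"],np.round(o["q"],2))
d=get_image("wrist");P=cloud(d)
k=(P[...,2]>.036)&(P[...,2]<.050)&(abs(P[...,0]-.495)<.05)&(abs(P[...,1]-.051)<.03)
q=P[k];print(len(q),cv2.minAreaRect((q[:,:2]*1000).astype(np.float32)),np.median(q[:,2]))
goal(.495,.0515,.027,81)
E
```

```text
[0.49418567 0.0510826  0.10576371] [ 0.1   0.28 -0.3   0.99 -0.    0.26]
3005 ((494.6816101074219, 51.47313690185547), (13.950793266296387, 69.49905395507812), 80.58998107910156) 0.044321037470613334
shift [0.0001 0.0003 0.0799] turn [-0.  -0.1  0. ]
```

{"op": "apply_moves", "data": {"rows": [[-0.4, 0, 0, 0.03, 0, 0, 0], [0, 0, 0, 0.055, 0, 0, 0], [0, 0, 0, 0.07, 0, 0, 0], [0, 0, 0, 0.078, 0, 0, 0], [0, 0, 0, 0.079, 0, 0, 0], [0, 0, 0, 0.079, 0, 0, 0], [1, 0, 0, 0.079, 0, 0, 0], [1, 0, 0, 0.079, 0, 0, 0], [1, 0, 0, 0.079, 0, 0, 0], [1, 0, 0, 0.079, 0, 0, 0], [1, 0, 0, 0.079, 0, 0, 0], [1, 0, 0, 0.079, 0, 0, 0], [1, 0, 0, 0.079, 0, 0, 0]]}}

```text
time: 10.98
ee_pos: [0.4963, 0.0513, 0.0291]
tool_rot: [[-0.988, 0.156, 0.002], [0.156, 0.988, 0.0], [-0.002, 0.0, -1.0]]
wrist_force: [-2.5, 0.0, 8.7]
grip_width: 0.013
gripper_force: 59.7
```

{"op": "apply_moves", "data": {"rows": [[1, 0, 0, -0.005, 0, 0, 0], [1, 0, 0, -0.02, 0, 0, 0], [1, 0, 0, -0.045, 0, 0, 0], [1, 0, 0, -0.075, 0, 0, 0], [1, 0, 0, -0.105, 0, 0, 0], [1, 0, 0, -0.125, 0, 0, 0], [1, 0, 0, -0.13, 0, 0, 0], [1, 0, 0, -0.13, 0, 0, 0], [1, 0, 0, -0.13, 0, 0, 0]]}}

```text
time: 11.73
ee_pos: [0.4952, 0.0512, 0.1572]
tool_rot: [[-0.988, 0.156, -0.0], [0.156, 0.988, -0.0], [0.0, -0.0, -1.0]]
wrist_force: [-0.5, -0.4, -2.6]
grip_width: 0.0131
gripper_force: 58.6
```

```bash
python3 - <<'E'
from h import *
goal(.5643,.3365,.155,104.7)
E
```

```text
shift [-0.0236  0.2926  0.0022] turn [ -0.   -0.  -23.7]
```

{"op": "apply_moves", "data": {"rows": [[1, -0.001, 0.01, 0, 0, 0, 0], [1, -0.003, 0.03, 0, 0, 0, -2], [1, -0.005, 0.06, 0, 0, 0, -5], [1, -0.007, 0.09, 0, 0, 0, -8], [1, -0.01, 0.12, 0, 0, 0, -11], [1, -0.012, 0.15, 0, 0, 0, -14], [1, -0.014, 0.18, 0, 0, 0, -17], [1, -0.017, 0.21, 0, 0, 0, -20], [1, -0.019, 0.24, 0, 0, 0, -22], [1, -0.021, 0.265, 0, 0, 0, -23.7], [1, -0.023, 0.285, 0, 0, 0, -23.7], [1, -0.0236, 0.2925, 0, 0, 0, -23.7], [1, -0.0236, 0.2925, 0, 0, 0, -23.7], [1, -0.0236, 0.2925, 0, 0, 0, -23.7], [1, -0.0236, 0.2925, 0, 0, 0, -23.7]]}}

```text
time: 12.98
ee_pos: [0.5642, 0.3355, 0.1573]
tool_rot: [[-0.967, -0.253, -0.001], [-0.253, 0.967, -0.001], [0.001, -0.0, -1.0]]
wrist_force: [-1.0, -0.7, -1.4]
grip_width: 0.0129
gripper_force: 58.6
```

```bash
python3 - <<'E'
from h import *
o=observe();print(o["ee_pos"],o["wrist_force"],o["grip_width"])
for n in("side","wrist","scene"):
    d=get_image(n);P=cloud(d);hs=cv2.cvtColor(d["image"],cv2.COLOR_RGB2HSV)
    k=(P[...,2]>.125)&(P[...,2]<.147)&(abs(P[...,0]-.564)<.12)&(abs(P[...,1]-.337)<.12)&(hs[...,1]<50)
    q=P[k]
    if len(q)>50:
        A=np.c_[q[:,:2]-[.564,.337],np.ones(len(q))];c=np.linalg.lstsq(A,q[:,2],rcond=None)[0]
        print(n,len(q),cv2.minAreaRect((q[:,:2]*1000).astype(np.float32)),np.median(q[:,2]),"plane",np.round(c,4))
goal(.5643,.3365,.155,104.7)
save(get_image("side"),"s4.png")
E
```

```text
[0.56417324 0.33549601 0.15730806] [-0.972727   -0.74655898 -1.40120269] 0.012855737065158752
side 1220 ((563.6083374023438, 333.40008544921875), (122.6937255859375, 189.78118896484375), 15.344605445861816) 0.13843570640703678 plane [0.0002 0.0008 0.1385]
wrist 74165 ((563.0601196289062, 334.4447326660156), (119.87615203857422, 180.6482696533203), 14.621221542358398) 0.13815353750817239 plane [-0.0014 -0.0007  0.1381]
scene 3195 ((562.2308349609375, 334.4026184082031), (121.58872985839844, 179.6877899169922), 14.67939281463623) 0.13830452781245706 plane [-0.0024 -0.0003  0.1384]
shift [-0.     0.001  0.003] turn [-0.   0.  -0.1]
```

View pics/s4.png

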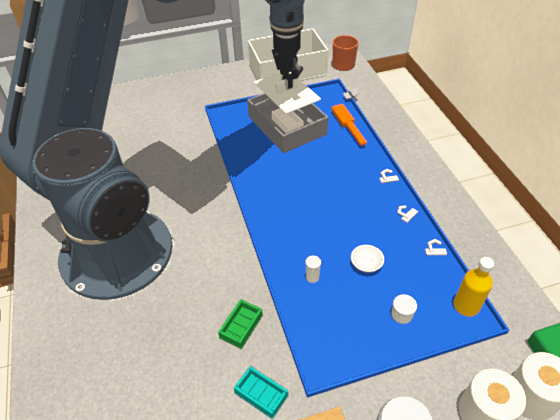

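The plate is level and about 2 mm off centre over the box at (285,100). I correct and lower it.

{"op": "apply_moves", "data": {"rows": [[1, -0.002, 0.0017, 0.02, 0, 0, 0], [1, -0.002, 0.0017, 0.045, 0, 0, 0], [1, -0.002, 0.0017, 0.065, 0, 0, 0], [1, -0.002, 0.0017, 0.075, 0, 0, 0], [1, -0.002, 0.0017, 0.08, 0, 0, 0], [1, -0.002, 0.0017, 0.081, 0, 0, 0], [1, -0.002, 0.0017, 0.082, 0, 0, 0], [1, -0.002, 0.0017, 0.083, 0, 0, 0], [1, -0.002, 0.0017, 0.083, 0, 0, 0], [1, -0.002, 0.0017, 0.083, 0, 0, 0]]}}

```text
time: 14.02
ee_pos: [0.5664, 0.3388, 0.0756]
tool_rot: [[-0.967, -0.254, 0.001], [-0.254, 0.967, 0.001], [-0.001, 0.0, -1.0]]
wrist_force: [1.6, -0.3, -1.3]
grip_width: 0.0132
gripper_force: 58.7
```

{"op": "apply_moves", "data": {"rows": [[1, 0, 0, 0.001, 0, 0, 0], [1, 0, 0, 0.0015, 0, 0, 0], [1, 0, 0, 0.002, 0, 0, 0], [1, 0, 0, 0.0025, 0, 0, 0], [1, 0, 0, 0.0025, 0, 0, 0], [1, 0, 0, 0.0025, 0, 0, 0]]}}

```text
time: 14.52
ee_pos: [0.566, 0.3386, 0.0722]
tool_rot: [[-0.967, -0.254, -0.0], [-0.254, 0.967, -0.0], [0.0, -0.0, -1.0]]
wrist_force: [-0.0, 0.5, -2.2]
grip_width: 0.0126
gripper_force: 58.7
```

{"op": "apply_moves", "data": {"rows": [[1, 0, 0, 0.0005, 0, 0, 0], [1, 0, 0, 0.001, 0, 0, 0], [1, 0, 0, 0.0015, 0, 0, 0], [1, 0, 0, 0.0015, 0, 0, 0], [1, 0, 0, 0.0015, 0, 0, 0]]}}

```text
time: 14.93
ee_pos: [0.566, 0.3386, 0.0711]
tool_rot: [[-0.967, -0.254, 0.0], [-0.254, 0.967, 0.0], [-0.0, 0.0, -1.0]]
wrist_force: [-2.2, -0.4, 4.5]
grip_width: 0.013
gripper_force: 59.4
```

Contact came at z = 0.0711, as expected. I release and rise.

{"op": "apply_moves", "data": {"rows": [[0.6, 0, 0, 0, 0, 0, 0], [0.2, 0, 0, 0, 0, 0, 0], [0, 0, 0, 0, 0, 0, 0], [0, 0, 0, 0, 0, 0, 0], [0, 0, 0, 0, 0, 0, 0], [0, 0, 0, -0.02, 0, 0, 0], [0, 0, 0, -0.05, 0, 0, 0], [-1, 0, 0, -0.08, 0, 0, 0], [-1, 0, 0, -0.11, 0, 0, 0], [-1, 0, 0, -0.12, 0, 0, 0], [-1, 0, 0, -0.12, 0, 0, 0], [-1, 0, 0, -0.12, 0, 0, 0]]}}

```text
time: 15.93
ee_pos: [0.5662, 0.3387, 0.1906]
tool_rot: [[-0.967, -0.254, 0.0], [-0.254, 0.967, 0.0], [-0.001, 0.0, -1.0]]
wrist_force: [0.7, 0.4, -0.4]
grip_width: 0.0852
gripper_force: 0.0
```

```bash
python3 - <<'E'
from h import *
o=observe();print(o["ee_pos"],o["wrist_force"],o["grip_width"],np.round(o["q"],2))
d=get_image("wrist");P=cloud(d)
for lo,hi,r in((.045,.058,.2),(.078,.092,.06)):
    k=(P[...,2]>lo)&(P[...,2]<hi)&(abs(P[...,0]-.564)<.12)&(abs(P[...,1]-.337)<.12)&(d["image"].min(-1)>135)
    q=P[k]
    A=np.c_[q[:,:2]-[.564,.337],np.ones(len(q))];c=np.linalg.lstsq(A,q[:,2],rcond=None)[0]
    print(len(q),cv2.minAreaRect((q[:,:2]*1000).astype(np.float32)),np.median(q[:,2]),"plane",np.round(c,4))
save(d,"w5.png")
goal(.604,-.388,.19,20);goal(.604,-.388,.19,0);goal(.604,-.388,.19,60)
E
```

```text
[0.56622042 0.33868691 0.19059661] [ 0.65456314  0.35806118 -0.37224347] 0.0852352240097632 [ 0.54  0.57  0.35  1.36 -0.    0.28]
13974 ((561.5572509765625, 336.4989013671875), (143.71026611328125, 199.429443359375), 14.912504196166992) 0.05133914205663509 plane [ 0.0216 -0.0002  0.0503]
0 ((0.0, 0.0), (0.0, 0.0), 0.0) nan plane [0. 0. 0.]
shift [ 0.1473 -0.7124  0.    ] turn [-0.1 -0.  84.7]
shift [ 0.1473 -0.7124  0.    ] turn [  0.   -0.1 -75.3]
shift [ 0.1473 -0.7124  0.    ] turn [-0.  -0.1 44.7]
  return _methods._mean(a, axis=axis, dtype=dtype,
  ret = ret.dtype.type(ret / rcount)
```

View pics/w5.png

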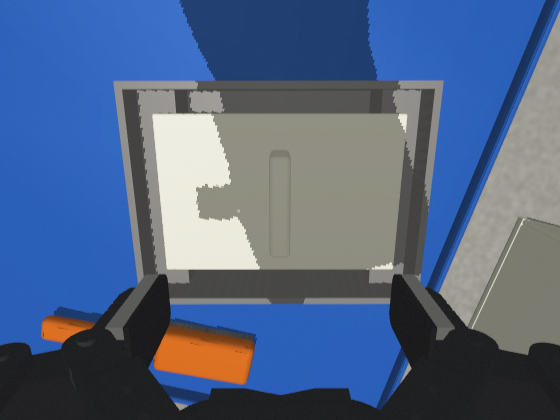

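The divider lies flat on both ledges, tab up (tab at (280,205)). Now the tub.

{"op": "apply_moves", "data": {"rows": [[-1, 0.147, -0.712, 0, 0, 0, 104.7], [-1, 0.147, -0.712, 0, 0, 0, 104.7], [-1, 0.147, -0.712, 0, 0, 0, 104.7], [-1, 0.147, -0.712, 0, 0, 0, 104.7], [-1, 0.147, -0.712, 0, 0, 0, 104.7], [-1, 0.147, -0.712, 0, 0, 0, 104.7], [-1, 0.147, -0.712, 0, 0, 0, 104.7], [-1, 0.147, -0.712, 0, 0, 0, 104.7], [-1, 0.147, -0.712, 0, 0, 0, 104.7], [-1, 0.147, -0.712, 0, 0, 0, 104.7], [-1, 0.147, -0.712, 0, 0, 0, 104.7], [-1, 0.147, -0.712, 0, 0, 0, 104.7], [-1, 0.147, -0.712, 0, 0, 0, 104.7], [-1, 0.147, -0.712, 0, 0, 0, 104.7], [-1, 0.147, -0.712, 0, 0, 0, 104.7], [-1, 0.147, -0.712, 0, 0, 0, 104.7], [-1, 0.147, -0.712, 0, 0, 0, 104.7], [-1, 0.147, -0.712, 0, 0, 0, 104.7], [-1, 0.147, -0.712, 0, 0, 0, 104.7], [-1, 0.147, -0.712, 0, 0, 0, 104.7]]}}

```text
time: 17.65
ee_pos: [0.6037, -0.3882, 0.1883]
tool_rot: [[0.002, 1.0, -0.003], [1.0, -0.002, 0.002], [0.002, -0.003, -1.0]]
wrist_force: [0.4, -0.9, 0.5]
grip_width: 0.0853
gripper_force: 0.0
```

{"op": "apply_moves", "data": {"rows": [[-1, 0, 0, 0, 0, 0, 0], [-1, 0, 0, 0, 0, 0, 0], [-1, 0, 0, 0.03, 0, 0, 0], [-1, 0, 0, 0.06, 0, 0, 0], [-1, 0, 0, 0.07, 0, 0, 0], [-1, 0, 0, 0.07, 0, 0, 0], [-1, 0, 0, 0.07, 0, 0, 0]]}}

```text
time: 18.23
ee_pos: [0.6046, -0.3867, 0.1217]
tool_rot: [[-0.001, 1.0, -0.0], [1.0, 0.001, 0.0], [0.0, -0.0, -1.0]]
wrist_force: [0.5, 0.4, 1.2]
grip_width: 0.0856
gripper_force: 0.0
```

```bash
python3 - <<'E'
from h import *
o=observe();print(o["ee_pos"],np.round(o["q"],2))
d=get_image("wrist");P=cloud(d)
k=(P[...,2]>.042)&(P[...,2]<.053)&(abs(P[...,0]-.604)<.05)&(abs(P[...,1]+.388)<.05)
q=P[k];c,r=cv2.minEnclosingCircle((q[:,:2]*1000).astype(np.float32));print(len(q),c,r,np.median(q[:,2]))
goal(c[0]/1000,c[1]/1000,.026,0)
E
```

```text
[ 0.60461553 -0.38670342  0.12169894] [-0.57  0.72  0.45  1.3   0.    1.  ]
5849 (604.8500366210938, -388.115234375) 25.890880584716797 0.04853587877462759
shift [-0.0008 -0.0004  0.0967] turn [0.1 0.1 0. ]
```

{"op": "apply_moves", "data": {"rows": [[-1, -0.001, 0, 0.03, 0, 0, 0], [-1, -0.001, 0, 0.06, 0, 0, 0], [-1, -0.001, 0, 0.085, 0, 0, 0], [-1, -0.001, 0, 0.095, 0, 0, 0], [-1, -0.001, 0, 0.095, 0, 0, 0], [-1, -0.001, 0, 0.095, 0, 0, 0], [0.2, -0.001, 0, 0.095, 0, 0, 0], [0.6, -0.001, 0, 0.095, 0, 0, 0], [1, -0.001, 0, 0.095, 0, 0, 0], [1, -0.001, 0, 0.095, 0, 0, 0], [1, -0.001, 0, 0.095, 0, 0, 0], [1, -0.001, 0, 0.095, 0, 0, 0], [1, -0.001, 0, 0.095, 0, 0, 0], [1, -0.001, 0, 0.095, 0, 0, 0]]}}

```text
time: 19.45
ee_pos: [0.6053, -0.3889, 0.0277]
tool_rot: [[-0.0, 1.0, 0.002], [1.0, 0.0, -0.001], [-0.001, 0.002, -1.0]]
wrist_force: [-0.7, 0.3, 9.5]
grip_width: 0.0505
gripper_force: 61.4
```

{"op": "apply_moves", "data": {"rows": [[1, 0, 0, -0.005, 0, 0, 0], [1, 0, 0, -0.02, 0, 0, 0], [1, 0, 0, -0.045, 0, 0, 0], [1, 0, 0, -0.08, 0, 0, 0], [1, 0, 0, -0.12, 0, 0, 0], [1, 0, 0, -0.145, 0, 0, 0], [1, 0, 0, -0.15, 0, 0, 0], [1, 0, 0, -0.15, 0, 0, 0], [1, 0, 0, -0.15, 0, 0, 0]]}}

```text
time: 20.2
ee_pos: [0.6044, -0.3884, 0.1752]
tool_rot: [[0.0, 1.0, -0.0], [1.0, -0.0, 0.0], [0.0, -0.0, -1.0]]
wrist_force: [-0.1, 0.5, -1.6]
grip_width: 0.0503
gripper_force: 62.7
```

```bash
python3 - <<'E'
from h import *
# box long axis at 104.6 deg; tub 50 mm toward the -y side of divider centre
a=np.radians(104.6);c=np.array([.5648,.337])-.049*np.array([np.cos(a),np.sin(a)]);print(c)
goal(c[0],c[1],.175,14.6)
E
```

```text
[0.5771514  0.28958225]
shift [ 6.779e-01 -2.730e-02  4.000e-04] turn [ -0.   -0.  -14.6]
```

{"op": "apply_moves", "data": {"rows": [[1, 0.01, 0, 0, 0, 0, 0], [1, 0.03, -0.001, 0, 0, 0, -1], [1, 0.06, -0.002, 0, 0, 0, -2], [1, 0.1, -0.004, 0, 0, 0, -3], [1, 0.14, -0.006, 0, 0, 0, -4], [1, 0.18, -0.007, 0, 0, 0, -5], [1, 0.22, -0.009, 0, 0, 0, -6], [1, 0.26, -0.01, 0, 0, 0, -7], [1, 0.3, -0.012, 0, 0, 0, -8], [1, 0.34, -0.014, 0, 0, 0, -9], [1, 0.38, -0.015, 0, 0, 0, -10], [1, 0.42, -0.017, 0, 0, 0, -11], [1, 0.46, -0.019, 0, 0, 0, -12], [1, 0.5, -0.02, 0, 0, 0, -13], [1, 0.54, -0.022, 0, 0, 0, -14], [1, 0.58, -0.023, 0, 0, 0, -14.6], [1, 0.615, -0.025, 0, 0, 0, -14.6], [1, 0.645, -0.026, 0, 0, 0, -14.6], [1, 0.667, -0.027, 0, 0, 0, -14.6], [1, 0.678, -0.0273, 0, 0, 0, -14.6]]}}

```text
time: 21.87
ee_pos: [0.5757, 0.292, 0.1736]
tool_rot: [[-0.254, 0.967, -0.003], [0.967, 0.254, -0.001], [-0.0, -0.003, -1.0]]
wrist_force: [0.1, 0.5, -2.4]
grip_width: 0.0502
gripper_force: 62.7
```

{"op": "apply_moves", "data": {"rows": [[1, 0, 0, 0, 0, 0, 0], [1, 0, 0, 0, 0, 0, 0], [1, 0, 0, 0, 0, 0, 0]]}}

```text
time: 22.12
ee_pos: [0.5771, 0.2883, 0.1751]
tool_rot: [[-0.251, 0.968, -0.001], [0.968, 0.251, -0.001], [-0.001, -0.001, -1.0]]
wrist_force: [0.1, 0.5, -1.2]
grip_width: 0.0507
gripper_force: 62.7
```

```bash
python3 - <<'E'
from h import *
o=observe();print(o["ee_pos"],o["wrist_force"],o["grip_width"])
goal(.5772,.2896,.175,14.6)
for n in("wrist","scene"):
    d=get_image(n);P=cloud(d)
    k=(P[...,2]>.079)&(P[...,2]<.092)&(abs(P[...,0]-.565)<.06)&(abs(P[...,1]-.337)<.04)
    q=P[k]
    if len(q)>20: print(n,"tab",len(q),cv2.minAreaRect((q[:,:2]*1000).astype(np.float32)))
    save(d,"w6_%s.png"%n)
E
```

```text
[0.5770773  0.28828867 0.17514412] [ 0.0778165   0.48325564 -1.1900413 ] 0.05071287295863928
shift [0.0012 0.0004 0.0001] turn [-0.1  0.  -0. ]
wrist tab 2925 ((564.9833374023438, 337.73382568359375), (69.87168884277344, 14.09416389465332), 14.517195701599121)
scene tab 66 ((588.2313842773438, 344.3311462402344), (19.530546188354492, 14.968857765197754), 12.346684455871582)
```

View pics/w6_wrist.png

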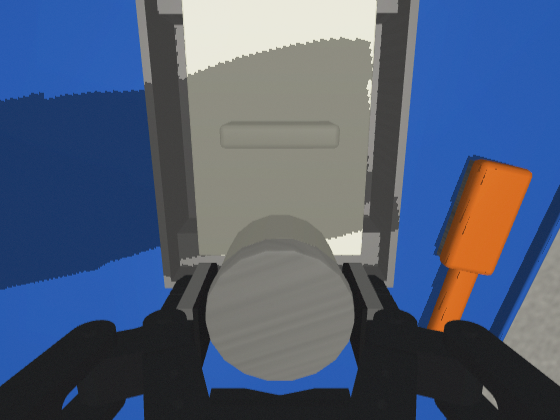

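The tab is confirmed at (280,135), centre (565, 338) mm, and the tub is upright in the grip at (280,310). I lower it.

{"op": "apply_moves", "data": {"rows": [[1, 0, 0, 0.02, 0, 0, 0], [1, 0, 0, 0.05, 0, 0, 0], [1, 0, 0, 0.075, 0, 0, 0], [1, 0, 0, 0.087, 0, 0, 0], [1, 0, 0, 0.093, 0, 0, 0], [1, 0, 0, 0.096, 0, 0, 0], [1, 0, 0, 0.096, 0, 0, 0], [1, 0, 0, 0.096, 0, 0, 0], [1, 0, 0, 0.096, 0, 0, 0]]}}

```text
time: 22.97
ee_pos: [0.5779, 0.2898, 0.081]
tool_rot: [[-0.252, 0.968, 0.002], [0.968, 0.252, 0.001], [0.0, 0.002, -1.0]]
wrist_force: [0.3, -0.0, -0.6]
grip_width: 0.0504
gripper_force: 62.7
```

{"op": "apply_moves", "data": {"rows": [[1, 0, 0, 0.001, 0, 0, 0], [1, 0, 0, 0.002, 0, 0, 0], [1, 0, 0, 0.003, 0, 0, 0], [1, 0, 0, 0.003, 0, 0, 0], [1, 0, 0, 0.003, 0, 0, 0]]}}

```text
time: 23.38
ee_pos: [0.5772, 0.2896, 0.0768]
tool_rot: [[-0.252, 0.968, -0.0], [0.968, 0.252, -0.0], [-0.0, -0.0, -1.0]]
wrist_force: [-0.4, -0.1, -2.2]
grip_width: 0.0505
gripper_force: 62.7
```

{"op": "apply_moves", "data": {"rows": [[1, 0, 0, 0.0005, 0, 0, 0], [1, 0, 0, 0.001, 0, 0, 0], [1, 0, 0, 0.0015, 0, 0, 0], [1, 0, 0, 0.002, 0, 0, 0], [1, 0, 0, 0.002, 0, 0, 0], [1, 0, 0, 0.002, 0, 0, 0]]}}

```text
time: 23.88
ee_pos: [0.5772, 0.2896, 0.0748]
tool_rot: [[-0.252, 0.968, 0.0], [0.968, 0.252, 0.0], [0.0, 0.0, -1.0]]
wrist_force: [0.1, -0.2, -1.3]
grip_width: 0.0505
gripper_force: 62.8
```

{"op": "apply_moves", "data": {"rows": [[1, 0, 0, 0.0005, 0, 0, 0], [1, 0, 0, 0.001, 0, 0, 0], [1, 0, 0, 0.001, 0, 0, 0], [1, 0, 0, 0.001, 0, 0, 0]]}}

```text
time: 24.22
ee_pos: [0.5772, 0.2896, 0.0747]
tool_rot: [[-0.252, 0.968, 0.001], [0.968, 0.252, 0.0], [0.0, 0.001, -1.0]]
wrist_force: [-6.1, -1.3, 11.3]
grip_width: 0.0508
gripper_force: 64.2
```

Contact at z = 0.0747. I release, rise and check.

{"op": "apply_moves", "data": {"rows": [[0.4, 0, 0, -0.0005, 0, 0, 0], [0, 0, 0, -0.0005, 0, 0, 0], [-0.5, 0, 0, -0.0005, 0, 0, 0], [-1, 0, 0, -0.0005, 0, 0, 0], [-1, 0, 0, -0.0005, 0, 0, 0], [-1, 0, 0, -0.0005, 0, 0, 0], [-1, 0, 0, -0.02, 0, 0, 0], [-1, 0, 0, -0.05, 0, 0, 0], [-1, 0, 0, -0.09, 0, 0, 0], [-1, 0, 0, -0.12, 0, 0, 0], [-1, 0, 0, -0.13, 0, 0, 0], [-1, 0, 0, -0.13, 0, 0, 0], [-1, 0, 0, -0.13, 0, 0, 0], [-1, 0, 0, -0.13, 0, 0, 0], [-1, 0, 0, -0.13, 0, 0, 0]]}}

```text
time: 25.47
ee_pos: [0.5766, 0.2893, 0.2021]
tool_rot: [[-0.252, 0.968, -0.002], [0.968, 0.252, -0.001], [-0.001, -0.002, -1.0]]
wrist_force: [-1.0, -0.3, -0.7]
grip_width: 0.0855
gripper_force: 0.0
```

```bash
python3 - <<'E'
from h import *
d=get_image("wrist");save(d,"w7.png");P=cloud(d)
def box(lo,hi,c,r):
    k=(P[...,2]>lo)&(P[...,2]<hi)&(np.hypot(P[...,0]-c[0],P[...,1]-c[1])<r); return P[k]
q=box(.091,.105,(.577,.29),.04);c,r=cv2.minEnclosingCircle((q[:,:2]*1000).astype(np.float32));print("tub",c,r,np.median(q[:,2]),np.ptp(q[:,2]))
q=box(.079,.090,(.565,.338),.04);print("tab",cv2.minAreaRect((q[:,:2]*1000).astype(np.float32)))
for cc in((.53,.345),(.548,.41),(.565,.41),(.6,.36)):
    q=box(.03,.07,cc,.008);print("plate",cc,np.median(q[:,2]) if len(q) else None)
E
```

```text
tub (578.1771240234375, 290.25433349609375) 26.042545318603516 0.09554073000830177 0.00690300103533828
tab ((568.3447875976562, 324.5815124511719), (69.99263000488281, 41.239803314208984), 14.592310905456543)
plate (0.53, 0.345) 0.051604012822472345
plate (0.548, 0.41) 0.05163880475414254
plate (0.565, 0.41) 0.051656154141238336
plate (0.6, 0.36) 0.051667303779110496
```

View pics/w7.png

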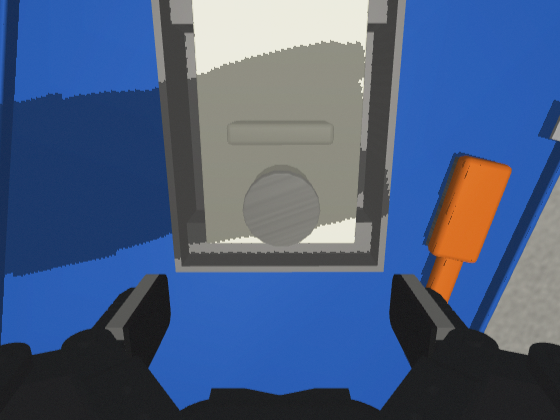

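The tub stands upright at (281,208) beside the tab at (280,133). The plate is flat (all points within 0.1 mm) and the gripper is clear.

```bash
python3 -c "
from plant import job_done
print(job_done())"
```

```text
the job is handed in; nothing more can be done
None
```

The job is handed in, at about 25.5 s of the 69 s allowed: the soap dish is upright on the box floor between the ledges, the divider is flat on both ledges with its tab up, and the tub is upright on the divider beside the tab.

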